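# Open the combination padlock and show it open

## Robot

A 6-joint arm with a two-finger parallel gripper is mounted at the origin on the work surface. World frame = base frame: x ahead of the robot, y to its left, z up, the work surface at z = 0. Lengths are in m, angles in rad, forces in N, time in s.
With the tool pointing down it reaches from about 0.25 to 0.8 m from the base axis. Payload 3.9 kg.
Tool frame: the origin (TCP) lies on the centre line of the jaws, within the pads' length; the fingertips stand 8 mm ahead of it and the grasp point (between the pads) lies 11 mm behind it (ctrl.tip_reach is the distance from the TCP to the fingertips, in m); z points along the fingers, y is the line along which they close (so a half turn about z gives the same grasp; the last joint's range is limited). The gripper opens to 85 mm and grips with 20 to 120 N. Pads are 22 mm wide; open, the fingers measure 114 mm over their backs; the gripper's body (76 mm by 85 mm) begins 54 mm behind the grasp point. The pads swing forward as they close: fully open they stand 13 mm farther back than shut.
Start: joints at [1.268, 0.26, -0.138, 1.173, 0, 1.571], TCP at [0.157, 0.501, 0.239] pointing down, gripper open.
Joint ranges: [-2.78, 2.78], [-0.83, 1.72], [-1.28, 1.37], [-1.9, 2.12], [-1.57, 1.48], [-3.14, 3.14]. Speed limits (rad/s): [2.57, 2.57, 3.14, 3.14, 3.14, 3.14].

## Interface

Orientations are given as a rotation vector (axis times angle).
In Python, from cell import ctrl, cams, job_done gives the robot as it stands.
- The arm moves only by the shell command python3 -m inch 'ROWS'. ROWS is a JSON object of lists of equal length, an entry for each row: "xyz": the shift along the tool's x, y, z in m, a list of three; "rot": the turn, a rotation vector about the tool's x, y, z in rad, a list of three; "gripper": the finger opening in m, from 0 to 0.0854. In form: {"xyz": [[dx, dy, dz], ...], "rot": [[rx, ry, rz], ...], "gripper": [gripper, ...]}. A call has 1 to 12 rows; each row shifts and turns the commanded pose from where the row before left it, along the tool's axes as they then stand; what a row does not reach is not made up. A row lasts 1/8 s, in which the tool goes at most 62.5 mm and 10.7 degrees, less where a joint would pass 70% of its speed; a pose out of reach is approached as far as the arm can. A call is refused whole if a number of a shift passes 0.0625 or a number of a turn 0.188, either way. A call with a gripper value outside its range is refused whole. The fingers move at their own pace and stop on an object; the grip force is fixed at half the most. Time passes only in rows, so rows that do not move let the fingers close. It gives the time, the measured TCP pose, the force, the opening and the grip force at its end, in the units of the state.
- ctrl.state(): the state, without advancing time (a new reading comes with each control period).
- cams.get_image(name): name is "scene" or "top" or "wrist"; returns a dict with "img" (400x640x3 uint8, red, green, blue), "range_z" (400x640 float32, m along the optical axis (not along the pixel's ray), 0 where there is no reading), "fx", "fy", "cx", "cy" (pixels), "R" (3x3) and "t" (3): a world point X has camera coordinates R X + t. Camera axes: x right, y down, z forward; pixel columns grow to the right and rows downward; lengths in m; the calibration is good to about 2 mm. A picture is of the moment at which its call begins.
- job_done(): hands the job in; it is judged then, once.
The state is a dict: "time_s": time; "joints": joint angles; "joint_vel": joint speeds; "effort": joint torques, N m; "tool_pos": TCP position; "tool_rot": TCP orientation; "wrist_force": force on the tool from outside, world axes, zero at the start; "wrist_torque": the same for the moment, N m; "finger_gap": opening from 0.0 (shut) to 1.0 (fully open); "grip_force": force on a finger pad.
Only numpy, scipy, OpenCV 4.12 (cv2) and the standard library are available. Lean on these libraries where they do the work, as an engineer would, in place of code of your own. Each camera call takes 0.05 s, during which the arm holds its last target. There are 200 camera calls.

## Task

A combination padlock lies face up in the hasp stand on the welding bench, its shackle caught under the stand's T-headed stud. Turn the lock's dial, click by click, until its pointer stands at the raised index tooth beside the shackle, then pull the shackle straight out of the lock to its stop, and lift the opened lock off the stud. Present it over the empty metal tray: finish while still holding it there by its shackle, about 20 cm above the bench, still, roughly level with the dial up and the shackle still pulled out; do not set it down or let go, and do not disturb the other things on the bench.

Things in the scene. Friction and masses are not known exactly. Their poses are not given: they have to be found in the camera images.
- lock_center (a point): Centre of the padlock body, a loose aluminium block 70 (its x) x 72 (y) x 26 mm high, lying in the hasp stand's nest, this centre 33 mm above the bench. z points up out of the dial face; the shackle sticks out of the -x face and pulls out along -x. The whole lock weighs about 0.4 kg, most of it in the block.
- dial_grip (a point): Middle of the dial's black grip bar, on its vertical turning axis above the lock's centre. The dial is a steel disc 52 mm across, face 51 mm above the bench; the bar on it is 40 mm long (this point's x), 12 mm thick, 24 mm tall (51 to 75 mm above the bench, this point at 63 mm). The pointer, a small ridge at the foot of one end of the bar, points along this point's -x.
- dial (a joint): Dial angle, rad: 0 with the pointer at the index tooth (bar in line with the shackle legs), growing anticlockwise seen from above; starts between 0.6 and 2.0, so turn it clockwise. Stops at -0.45 and 2.55. It clicks into a notch every 0.35 rad, one of them at 0, with about 0.1 N m between notches, and stays in a notch when let go. The shackle is free only within about 0.08 rad of 0.
- shackle_grip (a point): Grip point midway between the shackle's legs, 33 mm above the bench, axes as the lock's. The shackle is a level steel U of 10 mm bar, 48 mm wide outside its legs, sticking 60 mm out of the lock's -x face when shut; this point is then 34.5 mm from that face, 69.5 mm from the lock's centre. Grip both legs together from above, fingers outside; the foot plate below is 8 mm high.
- shackle (a joint): How far the shackle is pulled out, in m: 0 closed, 0.020 at its stop. It slides with 1.5 N of friction and stays where it is left; unless the dial is at 0 a bolt stops it within 3 mm. Once it is pulled out the dial can no longer turn.
- hasp: The fixed hasp stand, origin on the bench under the lock's centre, axes as the lock's within 0.05 rad: a foot plate 170 x 100 x 8 mm and a nest 20 mm above the bench whose lips, 10 mm high and 6 mm thick, hold the lock body on all sides with about 1.5 mm play and leave the shackle free. Open at the top.
- hasp_head (a point): Top of the stand's T-headed stud, 50 mm above the bench, inside the shackle, 69.5 mm from the stand's origin in its -x: a 10 mm post with a crossbar 55 mm long (x), 9 mm wide, 7 mm thick, lying above the bow of the shut shackle. The fully pulled shackle clears it by about 7 mm at each end: lift straight up and level by 40 mm or more before moving sideways.
- tray: The empty open metal tray, fixed, 170 x 150 mm and 35 mm high, origin at the centre of its underside on the bench; it stands to the left or to the right of the hasp stand.
- caddy: A wooden tray of four compartments with ferrules and nozzles in it, fixed, 170 x 150 mm and 45 mm high, on the opposite side; not used.
- pliers: a pair of pliers with red handles, 190 mm long, lying flat, 15 mm high; bystander
- workpiece: a welded aluminium corner piece, base 140 x 100 mm, 104 mm high; bystander
- square: a grey L-shaped magnetic welding square, legs 100 mm, 16 mm high; bystander
- spray: an upright can, 64 mm across, 170 mm tall; bystander
- brush: a flat brush with a wooden handle, 240 mm long, lying flat; bystander
- coupon: a short upright piece of steel pipe, 72 mm across, 50 mm tall; bystander
- slug: a short dark steel round, 36 mm across, 30 mm tall; bystander
- lock_index (a point): Top of the raised dark index tooth, 5 x 7 mm and 5 mm high, on the lock's top face at the shackle edge, 30.5 mm from the dial's axis towards the shackle.
Mind the look-alikes: they are no part of the job. What is shaped like the part that bears lock_center but purple is not meant. What is shaped like the hasp but yellow is not meant.

How it is judged:
By the outcome, as a careful person would: the job done as asked, in the order asked, and still so for the second after the job is handed in, while the arm keeps its last pose, push and grip.
It also fails if it takes over 67 s, if anything falls off the work surface, if the arm or the gripper's body presses on something with over 40 N, if the wrist force passes 120 N, or if a joint passes its speed limit or range.

## Working session

There is one attempt and no reset: what is moved stays moved. The work goes in short steps, Python scripts to look and compute and a shell command to move; the robot and the scene stay as the last step left them, time stands still between calls to the robot, and variables do not carry over. Pictures are saved under pics/ and viewed, at most 10 in all, crops included, and the job is handed in when it is done.

```bash
ls; mkdir -p pics; cat > h.py <<'E'
import numpy as np, cv2
from cell import ctrl, cams
def P(c,u,v,z=None):
    """pixel -> world: by range or on plane height z"""
    K=np.array([(u-c['cx'])/c['fx'],(v-c['cy'])/c['fy'],1.])
    R=np.array(c['R']);t=np.array(c['t']);o=-R.T@t;d=R.T@K
    s=c['range_z'][int(v),int(u)] if z is None else (z-o[2])/d[2]
    return o+s*d
def save(c,n,box=None,k=1):
    im=c['img'][:,:,::-1]
    if box: im=im[box[1]:box[3],box[0]:box[2]]
    cv2.imwrite(n,cv2.resize(im,None,fx=k,fy=k,interpolation=cv2.INTER_CUBIC))
def cloud(c):
    v,u=np.mgrid[:400,:640];z=c['range_z']
    K=np.stack([(u-c['cx'])/c['fx']*z,(v-c['cy'])/c['fy']*z,z],-1)
    return (K-np.array(c['t']))@np.array(c['R'])
E
python3 - <<'E'
from h import *
import pickle
c=cams.get_image('top');save(c,'pics/top.png');pickle.dump(c,open('top.pkl','wb'))
print(c['R'],c['t'],c['fx'])
s=ctrl.state();print(s['tool_pos'],s['tool_rot'],s['time_s'])
E
```

```text
pics
[[ 0.02732962 -0.99954039  0.01311891]
 [-0.99044612 -0.02885084 -0.13484848]
 [ 0.13516499 -0.00930822 -0.99077938]] [-0.08695416  0.57641593  1.21697662] 507.91204972373527
[0.1563452  0.50044744 0.23846368] [-4.73785197e-01 -3.10533422e+00  3.09049116e-03] 0.05
```

View pics/top.png

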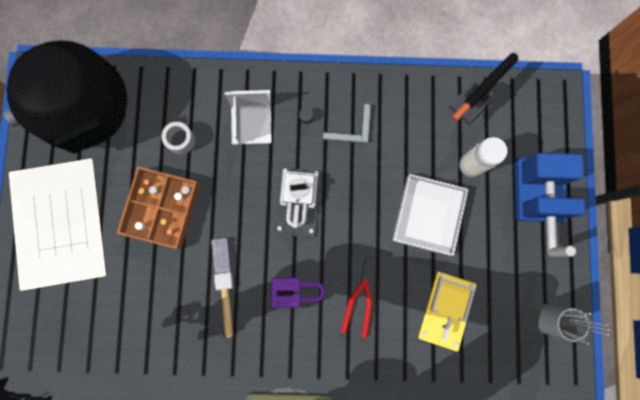

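Top view: the aluminium lock is in the grey hasp stand at (298,190), with its shackle pointing down the image to (296,215). The purple lock at (297,292) and the yellow stand at (447,312) are look-alikes. The tray is at (431,215). The grey pair fits the description, so I'll confirm it in a crop.

```bash
python3 - <<'E'
from h import *
import pickle
c=pickle.load(open('top.pkl','rb'));save(c,'pics/crop.png',(260,150,340,245),6)
W=cloud(c)
w=W[150:245,260:340]; 
for lo,hi in [(.028,.042),(.042,.055),(.064,.085)]:
    m=(w[...,2]>lo)&(w[...,2]<hi);q=w[m];print(lo,m.sum(),q.mean(0),q.min(0),q.max(0))
    r=cv2.minAreaRect(q[:,:2].astype(np.float32)*1000);print(r)
print(P(c,298,187,.075),P(c,431,215,.0), P(c,296,215,.033))
E
```

```text
0.028 469 [ 0.57567814 -0.00442308  0.03432888] [ 0.5072715  -0.05145096  0.02809717] [0.64562574 0.03897315 0.04199337]
((575.92138671875, -4.901897430419922), (86.74486541748047, 136.94113159179688), 86.52239227294922)
0.042 732 [ 0.59245705 -0.0061671   0.04753563] [ 0.50601464 -0.04402359  0.04200669] [0.63806622 0.0305203  0.05497739]
((571.2112426757812, -4.337398529052734), (71.85823822021484, 130.80592346191406), 86.22642517089844)
0.064 92 [ 0.60115116 -0.00663493  0.07374174] [ 0.59315295 -0.02572407  0.06528144] [0.60907419 0.0130544  0.08074326]
((600.9901123046875, -6.402002334594727), (12.743098258972168, 39.47992706298828), 5.787380218505859)
[ 0.59842784 -0.00653407  0.075     ] [ 0.54796941 -0.34431778  0.        ] [ 0.53479156 -0.00217434  0.033     ]
```

View pics/crop.png

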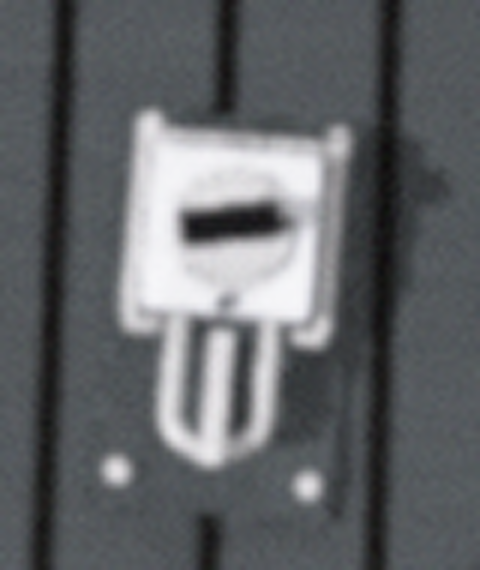

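The crop confirms the grey lock with its index tooth at the shackle edge (crop 228,298). The dial's pointer ridge points right (crop 290,218), so the dial stands at about 1.73 rad, which is notch 1.75. Lock yaw is about -0.06. First I'll pre-turn the wrist so the last joint has room for the clockwise turn.

```bash
python3 -m inch '{"xyz":[[0,0,0],[0,0,0],[0,0,0],[0,0,0],[0,0,0],[0,0,0],[0,0,0],[0,0,0],[0,0,0],[0,0,0],[0,0,0]],"rot":[[0,0,-0.18],[0,0,-0.18],[0,0,-0.18],[0,0,-0.18],[0,0,-0.18],[0,0,-0.18],[0,0,-0.18],[0,0,-0.18],[0,0,-0.18],[0,0,-0.18],[0,0,-0.18]],"gripper":[0.0854,0.0854,0.0854,0.0854,0.0854,0.0854,0.0854,0.0854,0.0854,0.0854,0.0854]}'
cat >> h.py <<'E'
from scipy.spatial.transform import Rotation as Ro
def to(x,y,z,yaw=None):
    """print needed shift in tool axes, tool-y heading, joints"""
    s=ctrl.state();R=Ro.from_rotvec(s['tool_rot']).as_matrix()
    print('tcp',np.round(s['tool_pos'],4),'joints',np.round(s['joints'],2),'t',s['time_s'])
    print('shift',np.round(R.T@(np.array([x,y,z])-s['tool_pos']),4),'tool-y deg',np.degrees(np.arctan2(R[1,1],R[0,1])),'tool-z',np.round(R[:,2],3),'F',np.round(s['wrist_force'],1),'gap',s['finger_gap'],s['grip_force'])
E
python3 -c "from h import *;to(.601,-.0065,.238)"
```

```text
time_s: 1.42
tool_pos: [0.1564, 0.5006, 0.2387]
tool_rot: [2.342, -2.092, 0.001]
wrist_force: [-0.4, -0.3, -0.2]
finger_gap: 1.0
grip_force: 0.0
tcp [0.1564 0.5006 0.2387] joints [ 1.27  0.26 -0.14  1.17 -0.   -0.42] t 1.425
shift [ 0.5538 -0.3849  0.0012] tool-y deg -173.564075989258 tool-z [-0.    -0.001 -1.   ] F [-0.4 -0.3 -0.2] gap 1.0004442733604855 0.0
```

```bash
python3 -m inch '{"xyz":[[0.046,-0.032,0],[0.046,-0.032,0],[0.046,-0.032,0],[0.046,-0.032,0],[0.046,-0.032,0],[0.046,-0.032,0],[0.046,-0.032,0],[0.046,-0.032,0],[0.046,-0.032,0],[0.046,-0.032,0],[0.046,-0.032,0],[0,0,0]],"rot":[[0,0,0],[0,0,0],[0,0,0],[0,0,0],[0,0,0],[0,0,0],[0,0,0],[0,0,0],[0,0,0],[0,0,0],[0,0,0],[0,0,0]],"gripper":[0.0854,0.0854,0.0854,0.0854,0.0854,0.0854,0.0854,0.0854,0.0854,0.0854,0.0854,0.0854]}'
python3 - <<'E'
from h import *
import pickle
to(.601,-.0065,.238)
c=cams.get_image('wrist');save(c,'pics/w1.png');pickle.dump(c,open('w1.pkl','wb'))
W=cloud(c);m=(W[...,2]>.067)&(W[...,2]<.085)&(abs(W[...,0]-.6)<.035)&(abs(W[...,1]+.0065)<.035)
if m.sum():print(m.sum(),W[m].mean(0),cv2.minAreaRect((W[m][:,:2]*1000).astype(np.float32)))
E
```

```text
time_s: 2.92
tool_pos: [0.5622, 0.0324, 0.2381]
tool_rot: [2.331, -2.105, 0.0]
wrist_force: [0.0, 0.1, -0.2]
finger_gap: 1.003
grip_force: 0.0
tcp [0.5622 0.0324 0.2381] joints [ 0.06  0.33 -0.05  1.2  -0.   -1.61] t 2.925
shift [ 0.0427 -0.0347  0.0001] tool-y deg -174.18678920222956 tool-z [-0.    -0.001 -1.   ] F [ 0.   0.1 -0.2] gap 1.0026464881540949 0.0
734 [ 0.60026206 -0.00623017  0.07436507] ((600.528076171875, -5.693126678466797), (12.180938720703125, 39.46527862548828), 7.186638832092285)
```

View pics/w1.png

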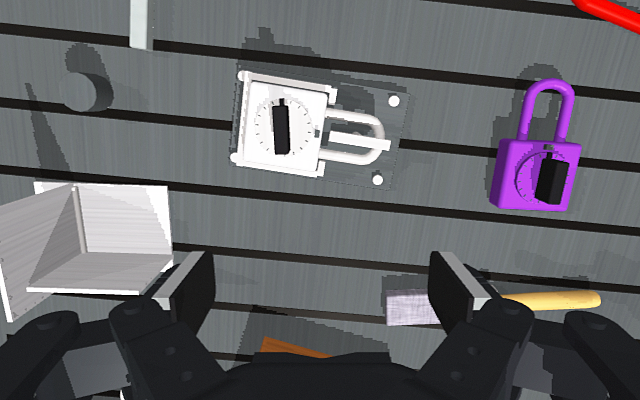

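The wrist view shows the lock at (285,125): the black bar at (281,128) with its pointer end up the image (-y), and the index tooth towards the shackle at (318,133). The purple decoy is at (545,160).

```bash
python3 - <<'E'
from h import *
import pickle
c=pickle.load(open('w1.pkl','rb'));W=cloud(c)
def rect(m,n): print(n,m.sum(),W[m].mean(0),cv2.minAreaRect((W[m][:,:2]*1000).astype(np.float32)))
near=(abs(W[...,1]+.006)<.06)
rect((W[...,2]>.0425)&(W[...,2]<.053)&near&(W[...,0]>.562)&(W[...,0]<.65),'body')
rect((W[...,2]>.0445)&(W[...,2]<.053)&near&(W[...,0]<.56)&(W[...,0]>.45),'crossbar')
rect((W[...,2]>.031)&(W[...,2]<.042)&near&(W[...,0]<.558)&(W[...,0]>.45),'shackle')
to(.6003,-.006,.12);print(ctrl.tip_reach)
E
```

```text
body 5170 [ 0.59991508 -0.00750684  0.04732228] ((600.4852905273438, -5.897075653076172), (71.72732543945312, 69.69593811035156), 86.74966430664062)
crossbar 637 [ 0.53134884 -0.00202885  0.04969155] ((531.1168823242188, -1.860280990600586), (9.129788398742676, 55.31127166748047), 86.7042236328125)
shackle 1221 [ 0.53210823 -0.00334794  0.03664609] ((532.5699462890625, -8.071969985961914), (60.234092712402344, 50.78560256958008), 89.97052001953125)
tcp [0.5606 0.034  0.2382] joints [ 0.06  0.32 -0.05  1.2   0.   -1.61] t 2.975
shift [ 0.0439 -0.0356  0.1181] tool-y deg -174.07253228649031 tool-z [-0.002  0.    -1.   ] F [ 0.1  0.2 -0.3] gap 0.9990806396083451 0.0
0.008
```

```bash
python3 -m inch '{"xyz":[[0.022,-0.018,0],[0.022,-0.0176,0],[0,0,0.04],[0,0,0.04],[0,0,0.03],[0,0,0]],"rot":[[0,0,-0.02],[0,0,0],[0,0,0],[0,0,0],[0,0,0],[0,0,0]],"gripper":[0.06,0.06,0.06,0.06,0.06,0.06]}'
python3 -c "from h import *;to(.6005,-.006,.0625)"
```

```text
time_s: 3.72
tool_pos: [0.5972, -0.0028, 0.1267]
tool_rot: [2.356, -2.072, -0.009]
wrist_force: [-0.0, -0.3, 1.7]
finger_gap: 0.704
grip_force: 0.0
tcp [ 0.5972 -0.0028  0.1267] joints [-0.    0.45 -0.15  0.98  0.   -1.7 ] t 3.725
shift [ 0.0036 -0.0033  0.0642] tool-y deg -172.65740604847343 tool-z [-0.007  0.    -1.   ] F [-0.  -0.3  1.7] gap 0.7038444471702436 0.0
```

```bash
python3 -m inch '{"xyz":[[0,0,0.02],[0,0,0.02],[0,0,0]],"rot":[[0,0,0],[0,0,0],[0,0,0]],"gripper":[0.06,0.06,0.06]}'
python3 -c "from h import *;to(.6005,-.006,.0625)"
```

```text
time_s: 4.1
tool_pos: [0.5999, -0.0034, 0.0896]
tool_rot: [2.358, -2.075, -0.002]
wrist_force: [-0.1, 0.0, 0.8]
finger_gap: 0.702
grip_force: 0.0
tcp [ 0.5999 -0.0034  0.0896] joints [-0.01  0.48 -0.2   0.89  0.   -1.7 ] t 4.1
shift [ 0.0027 -0.0003  0.0271] tool-y deg -172.6965356123922 tool-z [-0.002  0.    -1.   ] F [-0.1  0.   0.8] gap 0.7018450138554758 0.0
```

```bash
python3 -m inch '{"xyz":[[0.001,0,0.0125],[0.001,0,0.0125],[0,0,0],[0,0,0],[0,0,0],[0,0,0],[0,0,0],[0,0,0]],"rot":[[0,0,0],[0,0,0],[0,0,0],[0,0,0],[0,0,0],[0,0,0],[0,0,0],[0,0,0]],"gripper":[0.06,0.06,0.06,0.02,0.008,0.008,0.008,0.008]}'
python3 -c "from h import *;to(.6005,-.006,.0625)"
```

```text
time_s: 5.1
tool_pos: [0.6012, -0.0063, 0.0649]
tool_rot: [-2.357, 2.077, -0.001]
wrist_force: [-1.1, -0.4, 4.9]
finger_gap: 0.124
grip_force: 61.1
tcp [ 0.6012 -0.0063  0.0649] joints [-0.01  0.51 -0.23  0.83 -0.   -1.71] t 5.1
shift [-0.0003  0.0006  0.0024] tool-y deg -172.76019687822662 tool-z [ 0.001 -0.    -1.   ] F [-1.1 -0.4  4.9] gap 0.12373008483781027 61.11399292945862
```

```bash
python3 -m inch '{"xyz":[[0,0,0],[0,0,0],[0,0,0],[0,0,0],[0,0,0],[0,0,0],[0,0,0],[0,0,0]],"rot":[[0,0,0.12],[0,0,0.12],[0,0,0.11],[0,0,0],[0,0,0.12],[0,0,0.12],[0,0,0.11],[0,0,0]],"gripper":[0.008,0.008,0.008,0.008,0.008,0.008,0.008,0.008]}'
python3 -c "from h import *;to(.6005,-.006,.0625)"
```

```text
time_s: 6.1
tool_pos: [0.6015, -0.0063, 0.0648]
tool_rot: [-1.503, 2.757, -0.001]
wrist_force: [-1.0, -1.5, 5.4]
finger_gap: 0.122
grip_force: 61.2
tcp [ 0.6015 -0.0063  0.0648] joints [-0.01  0.51 -0.23  0.83 -0.   -1.01] t 6.1
shift [0.0003 0.001  0.0023] tool-y deg 147.20092265007952 tool-z [ 0.001 -0.    -1.   ] F [-1.  -1.5  5.4] gap 0.12189565603055862 61.18477821350098
```

```bash
python3 -m inch '{"xyz":[[0,0,0],[0,0,0],[0,0,0],[0,0,0],[0,0,0],[0,0,0],[0,0,0],[0,0,0],[0,0,0],[0,0,0],[0,0,0],[0,0,0]],"rot":[[0,0,0.12],[0,0,0.12],[0,0,0.11],[0,0,0],[0,0,0.12],[0,0,0.12],[0,0,0.11],[0,0,0],[0,0,0.12],[0,0,0.12],[0,0,0.11],[0,0,0]],"gripper":[0.008,0.008,0.008,0.008,0.008,0.008,0.008,0.008,0.008,0.008,0.008,0.008]}'
python3 -c "from h import *;to(.6005,-.006,.0625)"
```

```text
time_s: 7.6
tool_pos: [0.6017, -0.0066, 0.0649]
tool_rot: [0.08, 3.139, -0.001]
wrist_force: [-0.8, -2.2, 4.7]
finger_gap: 0.119
grip_force: 61.2
tcp [ 0.6017 -0.0066  0.0649] joints [-0.01  0.51 -0.23  0.83 -0.    0.04] t 7.6
shift [0.0012 0.0005 0.0024] tool-y deg 87.06799358978934 tool-z [ 0.001 -0.001 -1.   ] F [-0.8 -2.2  4.7] gap 0.1192767443629073 61.183433532714844
```

```bash
python3 -m inch '{"xyz":[[0,0,0],[0,0,0],[0,0,-0.02],[0,0,-0.04],[0,0,-0.05],[-0.03,0,-0.05],[-0.03,0,0],[-0.02,0,0],[0,0,0],[0,0,0]],"rot":[[0,0,0],[0,0,0],[0,0,0],[0,0,0],[0,0,0],[0,0,0],[0,0,0],[0,0,0],[0,0,0],[0,0,0]],"gripper":[0.06,0.06,0.06,0.06,0.06,0.06,0.06,0.06,0.06,0.06]}'
python3 - <<'E'
from h import *
import pickle
to(.6005,-.006,.0625)
c=cams.get_image('wrist');pickle.dump(c,open('w2.pkl','wb'));W=cloud(c)
save(c,'pics/w2.png')
def rect(m,n): print(n,m.sum(),W[m].mean(0),cv2.minAreaRect((W[m][:,:2]*1000).astype(np.float32))) if m.sum() else print(n,0)
near=(abs(W[...,1]+.006)<.06)
rect((W[...,2]>.067)&(W[...,2]<.085)&(abs(W[...,0]-.6)<.035)&(abs(W[...,1]+.0065)<.035),'bar')
rect((W[...,2]>.0425)&(W[...,2]<.053)&near&(W[...,0]>.562)&(W[...,0]<.65),'body')
rect((W[...,2]>.0445)&(W[...,2]<.053)&near&(W[...,0]<.56)&(W[...,0]>.45),'crossbar')
rect((W[...,2]>.031)&(W[...,2]<.042)&near&(W[...,0]<.555)&(W[...,0]>.45),'shackle')
E
```

```text
time_s: 8.85
tool_pos: [0.6799, -0.0103, 0.2236]
tool_rot: [-0.082, -3.139, -0.0]
wrist_force: [-1.2, 0.0, -0.2]
finger_gap: 0.7
grip_force: 0.0
tcp [ 0.6799 -0.0103  0.2236] joints [-0.02  0.54  0.27  1.3   0.    0.04] t 8.85
shift [0.0792 0.0002 0.1613] tool-y deg 86.9978190632691 tool-z [-0.002  0.    -1.   ] F [-1.2  0.  -0.2] gap 0.7000058728246064 0.0
bar 840 [ 0.60150705 -0.00521548  0.07455819] ((602.0354614257812, -5.040554046630859), (11.438902854919434, 39.357872009277344), 86.73274230957031)
body 6288 [ 0.60129716 -0.00527179  0.0473882 ] ((601.9205322265625, -5.328712463378906), (71.4770736694336, 69.7737808227539), 85.6265869140625)
crossbar 341 [ 0.54868741 -0.00259458  0.04956192] ((548.5963745117188, -2.5872459411621094), (8.000861167907715, 21.70811653137207), 86.9268798828125)
shackle 676 [ 0.54450979 -0.00216689  0.03654102] ((545.1303100585938, -0.8980350494384766), (48.093109130859375, 22.09394645690918), 86.47663879394531)
```

View pics/w2.png

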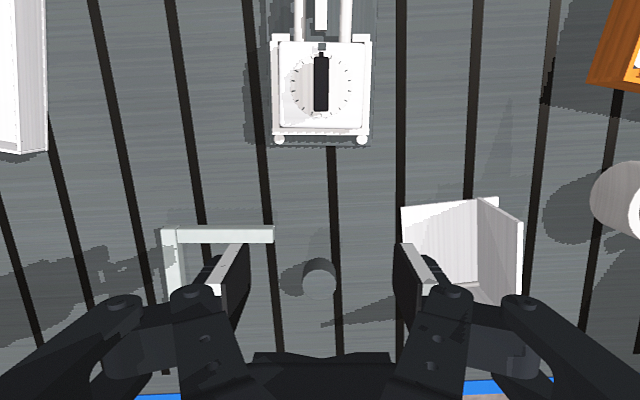

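The pointer end of the bar (321,60) now stands at the index tooth (321,46). The bar lies at -3.3° and the lock at about -3.5°, so the dial is at 0. Next is the shackle.

```bash
python3 -m inch '{"xyz":[[0.04,0,0],[0.04,0,0],[0.04,0,0.02],[0.021,0,0.04],[0,0,0.04],[0,0,0],[0,0,0]],"rot":[[0,0,0],[0,0,0],[0,0,0],[0,0,0],[0,0,0],[0,0,0.008],[0,0,0]],"gripper":[0.07,0.07,0.07,0.07,0.07,0.07,0.07]}'
python3 -c "from h import *;to(.538,-.001,.020)"
```

```text
time_s: 9.78
tool_pos: [0.5408, -0.003, 0.1257]
tool_rot: [0.095, 3.138, 0.0]
wrist_force: [-0.5, 0.1, 0.4]
finger_gap: 0.824
grip_force: 0.0
tcp [ 0.5408 -0.003   0.1257] joints [-0.01  0.36 -0.31  0.9   0.    0.06] t 9.775
shift [0.0031 0.0018 0.1057] tool-y deg 86.51601410607994 tool-z [ 0.002  0.    -1.   ] F [-0.5  0.1  0.4] gap 0.824446405425938 0.0
```

```bash
python3 -m inch '{"xyz":[[0.002,0.001,0.03],[0.001,0.001,0.03],[0,0,0.02],[0,0,0.01],[0,0,0],[0,0,0]],"rot":[[0,0,0],[0,0,0],[0,0,0],[0,0,0],[0,0,0],[0,0,0]],"gripper":[0.07,0.07,0.07,0.07,0.07,0.07]}'
python3 -c "from h import *;to(.538,-.001,.020)"
```

```text
time_s: 10.52
tool_pos: [0.5385, -0.0008, 0.0355]
tool_rot: [0.095, 3.138, 0.0]
wrist_force: [-0.2, -0.3, -0.9]
finger_gap: 0.817
grip_force: 0.0
tcp [ 0.5385 -0.0008  0.0355] joints [-0.    0.45 -0.44  0.68 -0.    0.06] t 10.525
shift [ 0.0005 -0.0002  0.0155] tool-y deg 86.51551726200721 tool-z [ 0.002 -0.    -1.   ] F [-0.2 -0.3 -0.9] gap 0.8169232368934549 0.0
```

```bash
python3 -m inch '{"xyz":[[0,0,0.008],[0,0,0.0065],[0,0,0],[0,0,0],[0,0,0],[0,0,0],[0,0,0]],"rot":[[0,0,0],[0,0,0],[0,0,0],[0,0,0],[0,0,0],[0,0,0],[0,0,0]],"gripper":[0.07,0.07,0.07,0.044,0.044,0.044,0.044]}'
python3 -c "from h import *;to(.538,-.001,.020)"
```

```text
time_s: 11.4
tool_pos: [0.5371, -0.0012, 0.0201]
tool_rot: [-0.096, -3.14, 0.001]
wrist_force: [-1.7, -3.6, 4.4]
finger_gap: 0.549
grip_force: 61.0
tcp [ 0.5371 -0.0012  0.0201] joints [-0.    0.47 -0.45  0.65 -0.    0.06] t 11.4
shift [-0.0009  0.0003  0.0001] tool-y deg 86.49566407099361 tool-z [-0.    -0.001 -1.   ] F [-1.7 -3.6  4.4] gap 0.5487597136968956 61.033101081848145
```

```bash
python3 -m inch '{"xyz":[[0.005,0,0],[0.005,0,0],[0.005,0,0],[0.004,0,0],[0.002,0,0],[0,0,0],[0,0,0]],"rot":[[0,0,0],[0,0,0],[0,0,0],[0,0,0],[0,0,0],[0,0,0],[0,0,0]],"gripper":[0.044,0.044,0.044,0.044,0.044,0.044,0.044]}'
python3 -c "from h import *;to(.538,-.001,.020)"
```

```text
time_s: 12.28
tool_pos: [0.5167, 0.0006, 0.0199]
tool_rot: [0.095, 3.139, 0.0]
wrist_force: [2.8, -1.2, 2.2]
finger_gap: 0.552
grip_force: 61.2
tcp [0.5167 0.0006 0.0199] joints [ 0.    0.44 -0.51  0.62  0.    0.06] t 12.275
shift [-0.0213 -0.0003 -0.0001] tool-y deg 86.52450217844147 tool-z [ 0.001  0.    -1.   ] F [ 2.8 -1.2  2.2] gap 0.5522236941332084 61.244637966156006
```

```bash
python3 -m inch '{"xyz":[[0.001,0,0],[0.001,0,0],[0,0,0]],"rot":[[0,0,0],[0,0,0],[0,0,0]],"gripper":[0.044,0.044,0.044]}'
python3 -c "from h import *;to(.538,-.001,.020)"
```

```text
time_s: 12.65
tool_pos: [0.5155, 0.0006, 0.0201]
tool_rot: [0.095, 3.138, 0.0]
wrist_force: [6.2, -2.3, 1.2]
finger_gap: 0.549
grip_force: 61.2
tcp [0.5155 0.0006 0.0201] joints [ 0.    0.44 -0.51  0.62  0.    0.06] t 12.65
shift [-0.0226 -0.0003  0.0001] tool-y deg 86.5292140488165 tool-z [ 0.002  0.    -1.   ] F [ 6.2 -2.3  1.2] gap 0.5489932276290638 61.184935569763184
```

```bash
python3 -m inch '{"xyz":[[0.001,0,0],[0.001,0,0],[0,0,0]],"rot":[[0,0,0],[0,0,0],[0,0,0]],"gripper":[0.044,0.044,0.044]}'
python3 -c "from h import *;to(.538,-.001,.020)"
```

```text
time_s: 13.02
tool_pos: [0.5154, 0.0006, 0.0203]
tool_rot: [0.095, 3.135, -0.0]
wrist_force: [7.7, -2.4, -1.7]
finger_gap: 0.548
grip_force: 61.7
tcp [0.5154 0.0006 0.0203] joints [ 0.    0.44 -0.51  0.61 -0.    0.06] t 13.025
shift [-0.0226 -0.0003  0.0004] tool-y deg 86.54307202581116 tool-z [ 0.006 -0.    -1.   ] F [ 7.7 -2.4 -1.7] gap 0.5481015600739909 61.74818515777588
```

Shackle is at its stop. I'll regrip nearer the body to shorten the lever.

```bash
python3 -m inch '{"xyz":[[-0.002,0,0],[0,0,0],[0,0,0],[-0.008,0,0],[-0.01,0,0],[-0.004,0,0],[0,0,0],[0,0,0]],"rot":[[0,0,0],[0,0,0],[0,0,0],[0,0,0],[0,0,0],[0,0,0],[0,0,0],[0,0,0]],"gripper":[0.044,0.064,0.064,0.064,0.064,0.064,0.064,0.064]}'
python3 -c "from h import *;to(.537,-.001,.020)"
```

```text
time_s: 14.02
tool_pos: [0.5359, -0.0008, 0.0197]
tool_rot: [-0.095, -3.139, -0.0]
wrist_force: [-0.3, 0.0, 0.1]
finger_gap: 0.746
grip_force: 0.0
tcp [ 0.5359 -0.0008  0.0197] joints [-0.    0.47 -0.46  0.65  0.    0.06] t 14.025
shift [-0.0011 -0.0002 -0.0003] tool-y deg 86.5154919534445 tool-z [-0.001  0.    -1.   ] F [-0.3  0.   0.1] gap 0.746376336244667 0.0
```

Close, and lift slowly: first by 6 mm, to feel the load.

```bash
python3 -m inch '{"xyz":[[0,0,0],[0,0,0],[0,0,0],[0,0,0],[0,0,-0.002],[0,0,-0.003],[0,0,-0.003],[0,0,-0.003],[0,0,-0.003],[0,0,0]],"rot":[[0,0,0],[0,0,0],[0,0,0],[0,0,0],[0,0,0],[0,0,0],[0,0,0],[0,0,0],[0,0,0],[0,0,0]],"gripper":[0.044,0.044,0.044,0.044,0.044,0.044,0.044,0.044,0.044,0.044]}'
python3 - <<'E'
from h import *
to(.537,-.001,.020);print(ctrl.state()['wrist_torque'])
for n in('scene',):
    c=cams.get_image(n);import pickle;pickle.dump(c,open('s.pkl','wb'))
    R=np.array(c['R']);q=R@np.array([.56,0,.05])+c['t'];u=c['fx']*q[0]/q[2]+c['cx'];v=c['fy']*q[1]/q[2]+c['cy'];print(u,v)
    u,v=int(u),int(v);save(c,'pics/s1.png',(max(u-90,0),max(v-70,0),u+90,v+60),4)
E
```

```text
time_s: 15.28
tool_pos: [0.5362, -0.0002, 0.0342]
tool_rot: [0.095, 3.14, 0.002]
wrist_force: [-0.1, -0.6, -4.8]
finger_gap: 0.552
grip_force: 62.9
tcp [ 5.362e-01 -2.000e-04  3.420e-02] joints [-0.    0.45 -0.44  0.68  0.    0.06] t 15.275
shift [-0.0009 -0.0007  0.0142] tool-y deg 86.5403943496957 tool-z [ 0.     0.001 -1.   ] F [-0.1 -0.6 -4.8] gap 0.5521142500286882 62.87477374076843
[-0.01183448  0.15149817 -0.00297719]
346.9659418883261 210.8987163478867
```

View pics/s1.png

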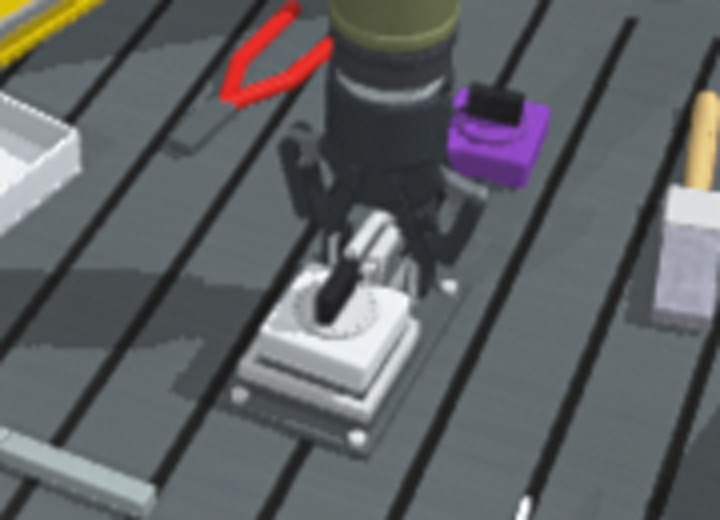

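The lock has risen out of the nest along with the shackle (crop 340,310). I'll check how level it is.

```bash
cat >> h.py <<'E'
def tilt(c,cx,cy,z0,ax,r=.034):
    """plane fit to the lock's top face around (cx,cy), near height z0; slope along lock x (ax=yaw)"""
    W=cloud(c).reshape(-1,3);d=W[:,:2]-[cx,cy];a=d@[np.cos(ax),np.sin(ax)];b=d@[-np.sin(ax),np.cos(ax)]
    m=(abs(a)<r)&(abs(b)<r)&(np.hypot(a,b)>.028)&(abs(W[:,2]-z0)<.012)
    A=np.c_[a,b,np.ones_like(a)]
    for _ in range(4):
        k=np.linalg.lstsq(A[m],W[m,2],rcond=None)[0];m=m&(abs(W[:,2]-A@k)<.003)
    print('n',m.sum(),'slope x,y',k[:2],'z',k[2])
E
python3 - <<'E'
from h import *
import pickle
c=pickle.load(open('s.pkl','rb'));tilt(c,.6,-.0055,.061,-.06)
E
```

```text
n 203 slope x,y [-0.03849762  0.00545907] z 0.05942645052782023
```

```bash
python3 -m inch '{"xyz":[[0,0,-0.005],[0,0,-0.006],[0,0,-0.008],[0,0,-0.01],[0,0,-0.012],[0,0,-0.012],[0,0,-0.01],[0,0,-0.005],[0,0,0]],"rot":[[0,0,0],[0,0,0],[0,0,0],[0,0,0],[0,0,0],[0,0,0],[0,0,0],[0,0,0],[0,0,0]],"gripper":[0.044,0.044,0.044,0.044,0.044,0.044,0.044,0.044,0.044]}'
python3 - <<'E'
from h import *
to(.537,-.001,.020)
c=cams.get_image('scene');tilt(c,.6,-.0055,.127,-.06)
W=cloud(__import__('pickle').load(open('top.pkl','rb')))
w=W[165:265,385:480].reshape(-1,3);q=w[(w[:,2]>.027)&(w[:,2]<.043)]
print(cv2.minAreaRect((q[:,:2]*1000).astype(np.float32)))
E
```

```text
time_s: 16.45
tool_pos: [0.5365, -0.0008, 0.1022]
tool_rot: [0.096, 3.139, 0.0]
wrist_force: [-0.4, 0.1, -4.1]
finger_gap: 0.55
grip_force: 62.9
tcp [ 0.5365 -0.0008  0.1022] joints [-0.    0.37 -0.35  0.84  0.    0.06] t 16.45
shift [-0.0005 -0.0002  0.0822] tool-y deg 86.51455091879862 tool-z [ 0.001  0.    -1.   ] F [-0.4  0.1 -4.1] gap 0.5497960893580649 62.89947509765625
n 209 slope x,y [-0.05287348 -0.00369   ] z 0.12722408760466455
((573.046875, -351.3301086425781), (166.71275329589844, 226.8170623779297), 76.74462890625)
```

```bash
python3 -m inch '{"xyz":[[0,0,-0.01],[0,0,-0.02],[0,0,-0.02],[0,0,-0.02],[0,0,-0.014],[0,0,-0.002],[0,0,0]],"rot":[[0,0,0],[0,0,0],[0,0,0],[0,0,0],[0,0,0],[0,0,0],[0,0,0]],"gripper":[0.044,0.044,0.044,0.044,0.044,0.044,0.044]}'
python3 - <<'E'
from h import *
c=__import__('pickle').load(open('top.pkl','rb'))
k=np.mean([P(c,u,v,.035) for u,v in[(409,176),(467,187),(455,254),(395,241)]],0);print('tray',k, P(c,488,150,.17))
to(k[0]-.064,k[1]+.004,.188)
E
```

```text
time_s: 17.38
tool_pos: [0.5359, -0.0007, 0.1874]
tool_rot: [-0.095, -3.139, 0.0]
wrist_force: [0.4, 0.1, -3.8]
finger_gap: 0.549
grip_force: 62.9
tray [ 0.54621395 -0.33787189  0.035     ] [ 0.68046164 -0.43548028  0.17      ]
tcp [ 0.5359 -0.0007  0.1874] joints [-0.    0.31 -0.21  1.05 -0.    0.06] t 17.375
shift [ 0.0333 -0.3358 -0.0006] tool-y deg 86.51610699113712 tool-z [-0.001 -0.    -1.   ] F [ 0.4  0.1 -3.8] gap 0.5491830839721107 62.94078826904297
```

```bash
python3 -m inch '{"xyz":[[0.002,-0.01,0],[0.003,-0.02,0],[0.004,-0.03,0],[0.004,-0.04,0],[0.004,-0.045,0],[0.004,-0.045,0],[0.004,-0.045,0],[0.004,-0.04,0],[0.003,-0.03,0],[0.001,-0.02,0],[0,-0.01,0],[0,0,0]],"rot":[[0,0,0],[0,0,0],[0,0,0],[0,0,0],[0,0,0],[0,0,0],[0,0,0],[0,-0.01,0],[0,-0.015,0],[0,-0.015,0],[0,-0.01,0],[0,0,0]],"gripper":[0.044,0.044,0.044,0.044,0.044,0.044,0.044,0.044,0.044,0.044,0.044,0.044]}'
python3 - <<'E'
from h import *
to(.482,-.334,.188)
c=cams.get_image('top');save(c,'pics/t2.png',(180,80,520,340),2.3)
tilt(c,.546,-.338,.213,-.06);tilt(cams.get_image('scene'),.546,-.338,.213,-.06)
E
```

```text
time_s: 18.88
tool_pos: [0.4826, -0.3333, 0.1876]
tool_rot: [0.095, 3.09, -0.002]
wrist_force: [-0.1, 0.8, -3.7]
finger_gap: 0.546
grip_force: 63.0
tcp [ 0.4826 -0.3333  0.1876] joints [-0.62  0.36 -0.13  1.04  0.03 -0.56] t 18.875
shift [ 0.0005 -0.0008 -0.0004] tool-y deg 86.48200298541146 tool-z [ 0.05  -0.003 -0.999] F [-0.1  0.8 -3.7] gap 0.546354183508605 62.95673489570618
n 323 slope x,y [0.05016568 0.0104891 ] z 0.21471570069627424
n 101 slope x,y [-0.0725075  -0.02343734] z 0.21491396518466632
```

View pics/t2.png

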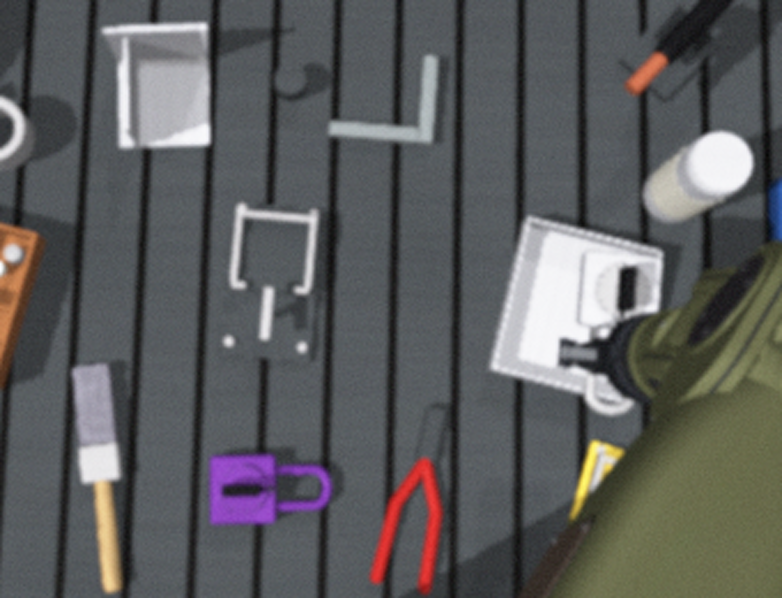

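The lock hangs open over the tray (picture 605,285), with its shackle still out, the stand empty at (270,270) and nothing disturbed. The two tilt readings disagree, so I'll check the cameras' bias and any creep.

```bash
python3 -m inch '{"xyz":[[0,0,0],[0,0,0],[0,0,0],[0,0,0]],"rot":[[0,0,0],[0,0,0],[0,0,0],[0,0,0]],"gripper":[0.044,0.044,0.044,0.044]}' >/dev/null
python3 - <<'E'
from h import *
import pickle
c=pickle.load(open('top.pkl','rb'));tilt(c,.6005,-.006,.046,-.06)
c=cams.get_image('top');tilt(c,.546,-.338,.213,-.06)
W=cloud(c).reshape(-1,3)
def s(m,n):print(n,m.sum(),W[m].mean(0) if m.any() else '')
near=(abs(W[:,1]+.335)<.05)
for x0 in np.arange(.39,.6,.015): # height profile along lock x, excluding dial bar
    m=near&(abs(W[:,0]-x0)<.0075)&(W[:,2]>.15)&(W[:,2]<.235);print(round(x0,3),m.sum(),np.round(np.percentile(W[m,2],[10,50,90]),4) if m.any() else '')
c=cams.get_image('scene')
q=np.array(c['R'])@np.array([.53,-.335,.2])+c['t'];u=int(c['fx']*q[0]/q[2]+c['cx']);v=int(c['fy']*q[1]/q[2]+c['cy'])
save(c,'pics/s2.png',(max(u-80,0),max(v-65,0),u+80,v+55),4.5)
E
```

```text
n 277 slope x,y [ 0.0104707 -0.0055477] z 0.04529961379226627
n 323 slope x,y [0.04699064 0.00704197] z 0.21489636512926621
0.39 0 
0.405 0 
0.42 0 
0.435 67 [0.1984 0.2022 0.2057]
0.45 49 [0.1996 0.2022 0.2042]
0.465 29 [0.2006 0.2037 0.211 ]
0.48 17 [0.2068 0.2312 0.2344]
0.495 10 [0.2056 0.2275 0.2345]
0.51 65 [0.2025 0.2096 0.2148]
0.525 179 [0.2107 0.2156 0.2221]
0.54 204 [0.211  0.2177 0.2225]
0.555 195 [0.2131 0.2187 0.2234]
0.57 224 [0.2132 0.2167 0.2206]
0.585 61 [0.2116 0.2151 0.2179]
```

View pics/s2.png

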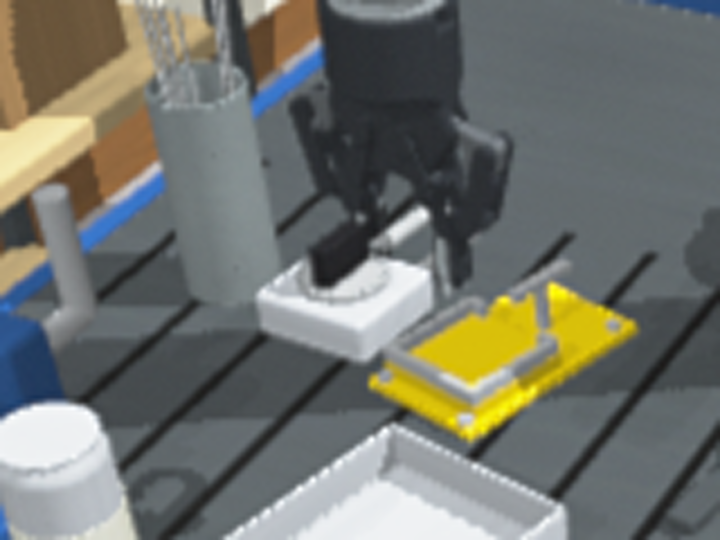

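The lock is held over the tray by the shackle, dial up and tilted up about 2°. I'll take out that tilt and let it settle.

```bash
python3 -m inch '{"xyz":[[0,0,0],[0,0,0],[0,0,0],[0,0,0],[0,0,0],[0,0,0],[0,0,0],[0,0,0]],"rot":[[0,0.012,0],[0,0.012,0],[0,0.012,0],[0,0,0],[0,0,0],[0,0,0],[0,0,0],[0,0,0]],"gripper":[0.044,0.044,0.044,0.044,0.044,0.044,0.044,0.044]}'
python3 - <<'E'
from h import *
to(.482,-.334,.188);tilt(cams.get_image('top'),.546,-.338,.213,-.06);print(np.abs(ctrl.state()['joint_vel']).max())
E
```

```text
time_s: 20.58
tool_pos: [0.4829, -0.3331, 0.1878]
tool_rot: [0.095, 3.126, -0.001]
wrist_force: [-0.1, 0.3, -5.0]
finger_gap: 0.549
grip_force: 62.9
tcp [ 0.4829 -0.3331  0.1878] joints [-0.61  0.38 -0.1   1.08  0.01 -0.55] t 20.575
shift [ 0.0008 -0.001  -0.0002] tool-y deg 86.51586357321595 tool-z [ 0.014 -0.001 -1.   ] F [-0.1  0.3 -5. ] gap 0.5494019387397445 62.92063236236572
n 304 slope x,y [0.0066426  0.00674823] z 0.2127278383923949
0.0010401699655538492
```

Level, still and about 0.20 m above the bench over the tray, so I'm handing in.

```bash
python3 -c "from cell import job_done;print(job_done())"
```

```text
the job is handed in; nothing more can be done
None
```

I turned the dial to the index tooth, pulled the shackle to its stop, lifted the opened lock off the stud, and handed in at 20.6 s with the lock held still and level, dial up, about 20 cm above the bench over the tray; the verdict was not shown.

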